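# Clear the bearing and turn the calibration plate over

### The job

A bearing with red seals has been left on the bed of the calibration fixture. Lay it flat and gently in the blue tray, beside the ring that is already there, then take the hinged plate by its black grip, turn it right over until it lies flat on the cleared bed with its white striped face up, let go, and press the green button fully to zero the probe. Leave the red button and all the other things on the bench alone.

Things in the scene. Friction and masses are not known exactly. Their poses are not given: they have to be found in the camera images.
- fixture: Cream fixture block fixed to the bench, 110 (x) by 170 (y) by 36 mm high, yaw up to 0.25 rad. Origin under its centre. A hinge along its x axis crosses the middle of its top (lugs 12 mm wide in y, up to 47 mm high, at x = +-46 mm). The hinged plate lies over the +y half at the start. A slanted probe, up to 140 mm high, is fixed beyond it at x = 85 to 165, y = -18 to -68 mm.
- bed (a point): Centre of the bed: the top of the fixture's -y half, 36 mm above the bench, where the bearing lies at the start.
- hinge (a point): Centre of the hinge axis, 42 mm above the bench in the middle of the fixture; the axis runs along the fixture's x.
- leaf (a joint): Angle of the hinged plate, rad: 0 = flat over the fixture's +y half, black face up; pi/2 = upright; pi = turned over, flat on the bed (-y half), white blue-striped face up. Starts at 0. Plate: 80 mm along the hinge, 6 mm thick, from 6 to 85 mm off the axis, 0.2 kg. The hinge is damped, with some friction (0.06 N m): let go near upright the plate stays, lower it sinks slowly to the nearer side.
- leaf_grip (a point): Centre of the plate's black grip: a roll 20 mm in diameter, 24 mm long, parallel to the hinge, 113 mm from the hinge axis in the plate's mid-plane, on an 8 mm stem out of the middle of its free edge; 42 mm above the bench when flat, clear of the block. Pinched on its two flat ends it pivots between the fingers, so the tool can point down all the way round.
- bearing: The bearing in the way: steel ring with red seals on both faces, 52 mm outside diameter, 25 mm bore, 21 mm high, about 0.18 kg, lying flat on the bed (36 mm above the bench). Origin at the centre of its underside, z its axis.
- bearing_mid (a point): Centre of the red-sealed bearing, 10.5 mm above its underside.
- tray: Shallow blue open tray fixed to the bench, 160 (x) by 190 (y) by 20 mm high, walls and floor 5 mm thick (inner floor 5 mm above the bench). Origin under its centre. It stands to the left or the right of the fixture, yaw up to 0.2 rad.
- race: Bystander in the tray: ring with brass-coloured faces, 48 mm outside diameter, 32 mm bore, 16 mm high, lying flat in the tray's -y half; the +y half is free. Origin at the centre of its underside.
- console: Light blue control box fixed to the bench, 120 (x) by 160 (y) by 45 mm high, on the other side of the fixture from the tray; green button on its +y half, red button on its -y half, 96 mm apart. Origin under its centre.
- zero (a joint): Travel of the green button, m: 0 = out, 0.006 = fully down; springs back by itself. Fully down takes 5 N.
- zero_top (a point): Centre of the top of the green button (32 mm across, 63 mm above the bench when out); it moves straight down.
- stop (a joint): Travel of the red button, m: 0 = out, 0.006 = fully down. Not to be pressed.
- stop_top (a point): Centre of the top of the red button, same size as the green one.
- oil: Bystander: amber bottle, 48 mm across, 110 mm high, standing. Origin under its centre.
- wrench: Bystander: steel wrench 150 mm long lying on the bench between the robot and the fixture. Origin under its middle.
- big_ring: Bystander: large bearing ring, 90 mm outside diameter, 66 mm bore, 25 mm high, lying beyond the fixture. Origin at the centre of its underside.
- mandrel: Bystander: steel cylinder 32 mm in diameter, 60 mm high, standing between the robot and the fixture. Origin under its centre.
- gauge: Bystander: brass block 30 by 35 by 25 mm. Origin under its centre.
- cup: Bystander: white plastic cup, 70 mm across, 60 mm high, standing. Origin under its centre.
Mind the look-alikes: they are no part of the job. What is shaped like the console but brown or purple is not meant.

How it is judged:
By the outcome, as a careful person would: the job done as asked, in the order asked, and still so for the second after the job is handed in, with the robot touching nothing.
It also fails if it takes over 64 s, if anything falls off the work surface, if the arm or the gripper's body presses on something with over 40 N, if the wrist force passes 120 N, or if a joint passes its speed limit or range.

### The arm

A 6-joint arm with a two-finger parallel gripper is mounted at the origin on the work surface. World frame = base frame: x ahead of the robot, y to its left, z up, the work surface at z = 0. Lengths are in mm, angles in rad, forces in N, time in s.
With the tool pointing down it reaches from about 400 to 825 mm from the base axis. Payload 7 kg.
Tool frame: the origin (TCP) lies at the very end of the fingers, on their centre line; the grasp point (between the pads) lies 19 mm behind it; z points along the fingers, y is the line along which they close (so a half turn about z gives the same grasp; the last joint's range is limited). The gripper opens to 88 mm and grips with 3 to 60 N. Pads are 19 mm wide; open, the fingers measure 130 mm over their backs; the gripper's body (78 mm by 193 mm) begins 47 mm behind the grasp point.
Start: joints at [1.545, 0.359, 0.012, 0, -1.224, -0.288], TCP at [208.364, 642.012, 226.561] pointing down, gripper open.
Joint ranges: [-3.07, 3.07], [-1.43, 2.12], [-1.02, 1.25], [-3.03, 1.67], [-3.05, -0], [-3.03, 3.03]. Speed limits (rad/s): [2.39, 2.39, 3.01, 3.14, 3.14, 3.14].

### API

Orientations are given as a unit quaternion [x, y, z, w].
In Python, from plant import bot gives the robot as it stands. Calls block until the motion is done:
- bot.move_ptp(position, orientation): joint-space move of the TCP to a pose.
- bot.line_to(position, velocity=150, ori=None): straight line of the TCP; ori=None keeps the orientation; velocity is the mean speed in mm/s.
- bot.move_joints(angles): joint-space move.
- bot.move_gripper(opening, force=None): finger opening in mm; force is the grip in N (None keeps the last); returns when the fingers have stopped.
- bot.pause(seconds).
- bot.solve_ik(position, orientation): joint angles nearest the present ones, or None.
- bot.read_state(): the state.
- bot.camera(name): name is "scene" or "top" or "wrist"; returns the picture (420x560x3 uint8, red, green, blue); there is no depth.
- bot.get_calibration(name): a dict with "fx", "fy", "cx", "cy" (pixels), "view" (4x4, takes a point from world to camera coordinates); the wrist camera has in their place "T_tool_cam" (4x4, takes a point from camera to tool coordinates, whose origin is the TCP and whose axes are the flange's). Camera axes: x right, y up, looking along -z (the intrinsics and any distortion apply to the point x, -y, -z); pixel columns grow to the right and rows downward; lengths in mm; the calibration is good to about 2 mm. A picture is of the moment at which its call begins: read the wrist's pose just before it. get_calibration takes no time and is no camera call.
A pose or a line that the arm cannot do raises bot.Unreachable and nothing moves.
- bot.close_job(): hands the job in; it is judged then, once.
The state is a dict: "t": time; "joint_pos": joint angles; "qvel": joint speeds; "tau": joint torques, N m; "tcp_pos": TCP position; "eef_rot": TCP orientation; "contact_force": force on the tool from outside, world axes, zero at the start; "moment": the same for the moment, N m; "width": finger opening in mm; "finger_force": force on a finger pad.
Only numpy, scipy, OpenCV 4.12 (cv2) and the standard library are available. Lean on these libraries where they do the work, as an engineer would, in place of code of your own. Each camera call takes 0.05 s, during which the arm holds its last target. There are 200 camera calls.

## Working session

There is one attempt and no reset: what is moved stays moved. The work goes in short steps, each a Python script; the robot and the scene stay as the last script left them, time stands still between calls to the robot, and variables do not carry over. Pictures are saved under pics/ and viewed, at most 10 in all, crops included, and the job is handed in when it is done.

```bash
ls; mkdir -p pics; python3 - <<'E'
from plant import bot
import cv2,json,numpy as np
for n in("top","scene"):
    cv2.imwrite(f"pics/{n}0.png",cv2.cvtColor(bot.camera(n),cv2.COLOR_RGB2BGR))
for n in("top","scene","wrist"):
    print(n,{k:np.round(v,4).tolist() if not isinstance(v,str) else v for k,v in bot.get_calibration(n).items()})
s=bot.read_state();print(s['t'],s['eef_rot'],s['tcp_pos'],s['width'])
E
```

```text
pics
top {'fx': 505.4074, 'fy': 505.4074, 'cx': 275.7047, 'cy': 208.767, 'view': [[0.0297, -0.9994, -0.0192, -79.0777], [0.9911, 0.027, 0.1303, -513.6499], [-0.1297, -0.023, 0.9913, -1318.2588], [0.0, 0.0, 0.0, 1.0]]}
scene {'fx': 399.7111, 'fy': 399.7111, 'cx': 280.7205, 'cy': 211.394, 'view': [[-0.2989, 0.9543, -0.0008, 210.7631], [-0.7363, -0.2301, 0.6364, 323.4115], [0.6071, 0.1908, 0.7714, -1374.3621], [0.0, 0.0, 0.0, 1.0]]}
wrist {'fx': 333.1033, 'fy': 333.1033, 'cx': 282.8511, 'cy': 212.4366, 'T_tool_cam': [[0.0005, 0.965, 0.2624, 69.8583], [1.0, -0.0011, 0.002, 0.0484], [0.0023, 0.2624, -0.965, -158.3289], [0.0, 0.0, 0.0, 1.0]]}
0.1 [ 9.87707855e-01 -1.56309551e-01 -3.46264300e-05  7.18540107e-04] [208.27177121 641.64325994 225.74385744] 87.04691172190299
```

View pics/top0.png

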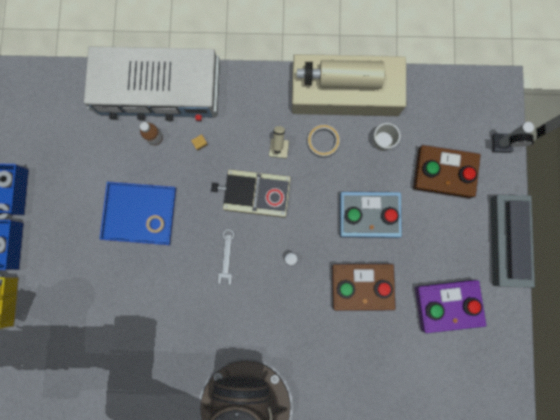

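View pics/scene0.png

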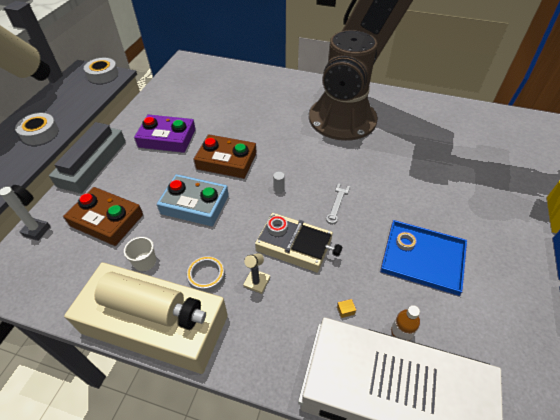

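Top view: fixture about (257,192), its bearing at (275,197) and the grip at (214,187). The tray is at (138,213) with the race at (154,224). The light blue console is at (371,215), with its green button at (354,215). Next I'll measure these coarsely by colour and take wrist pictures.

```bash
cat > h.py <<'E'
from plant import bot
import cv2,numpy as np
from scipy.spatial.transform import Rotation as R
def down(yaw): # tool x at world yaw, z down
    return (R.from_euler('z',yaw)*R.from_euler('x',np.pi)).as_quat()
def cam(name,st=None):
    c=bot.get_calibration(name); 
    if name!='wrist': V=np.array(c['view'])
    else:
        T=np.eye(4);T[:3,:3]=R.from_quat(st['eef_rot']).as_matrix();T[:3,3]=st['tcp_pos']
        V=np.linalg.inv(T@np.array(c['T_tool_cam']))
    return c,V
def unproj(uv,z,name,st=None):
    c,V=cam(name,st);uv=np.atleast_2d(uv).astype(float);M=np.linalg.inv(V)
    d=np.c_[(uv[:,0]-c['cx'])/c['fx'],-(uv[:,1]-c['cy'])/c['fy'],-np.ones(len(uv))]@M[:3,:3].T
    o=M[:3,3];return o+d*((z-o[2])/d[:,2])[:,None]
def proj(P,name,st=None):
    c,V=cam(name,st);p=np.atleast_2d(P)@V[:3,:3].T+V[:3,3]
    return np.c_[c['cx']+c['fx']*p[:,0]/-p[:,2],c['cy']-c['fy']*p[:,1]/-p[:,2]]
def save(n,im): cv2.imwrite(f'pics/{n}.png',cv2.cvtColor(im,cv2.COLOR_RGB2BGR))
def shot(n):
    st=bot.read_state();im=bot.camera('wrist');save(n,im);np.save(n+'.npy',np.r_[st['tcp_pos'],st['eef_rot']]);return st,im
def load(n):
    a=np.load(n+'.npy');return dict(tcp_pos=a[:3],eef_rot=a[3:]),cv2.cvtColor(cv2.imread(f'pics/{n}.png'),cv2.COLOR_BGR2RGB)
E
python3 - <<'E'
from h import *
print('bearing',unproj([275,197],57,'top'),'fix',unproj([257,192],36,'top'),'grip',unproj([214,187],42,'top'))
print('tray',unproj([138,213],10,'top'),'race',unproj([154,224],21,'top'),'green',unproj([354,215],63,'top'),'red',unproj([391,215],63,'top'))
print('oil',unproj([150,128],110,'top'),'mandrel',unproj([291,258],60,'top'))
print('probe',unproj([[279,128],[279,148]],100,'top'))
f=unproj([257,192],36,'top')[0]
bot.line_to(bot.read_state()['tcp_pos']+[0,0,100],300)
t=unproj([138,213],10,'top')[0]
bot.move_ptp([t[0]-30,t[1],300],down(0)); st,im=shot('w_tray')
bot.move_ptp([f[0]-30,f[1]+20,280],down(0)); st,im=shot('w_fix')
print(bot.read_state()['t'],bot.read_state()['joint_pos'])
E
```

```text
bearing [[543.72101073 -62.18596598  57.        ]] fix [[559.2282249  -13.00546092  36.        ]] grip [[568.73439898 102.24720823  42.        ]]
tray [[496.7946391  311.67986135  10.        ]] race [[466.85411107 263.03231043  21.        ]] green [[ 500.94914105 -269.20948105   63.        ]] red [[ 503.58087377 -365.0065913    63.        ]]
oil [[707.32332144 265.09297918 110.        ]] mandrel [[ 384.93902222 -108.3814082    60.        ]]
probe [[718.30884388 -68.22611216 100.        ]
 [665.17767775 -69.76224171 100.        ]]
3.425 [ 3.85893732e-01  8.57952300e-02 -2.21092197e-01 -7.46278019e-05
 -1.26356341e+00  1.18613648e+00]
```

View pics/w_fix.png

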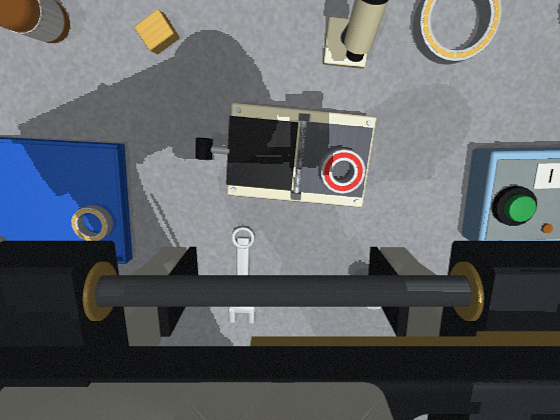

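View pics/w_tray.png

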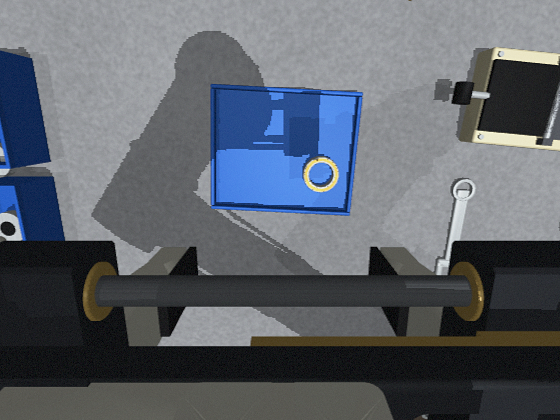

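The wrist view of the fixture shows top corners near (234,104), (376,117), (361,206) and (228,194). The bearing is at (343,171), the grip at (204,149) and the probe at about (350,50) beyond. The tray's outer corners are near (211,85), (362,93), (350,215) and (211,207), with the race at (320,174). Next I'll refine these numerically.

```bash
python3 - <<'E'
from h import *
def blob(m,near,r):
    yy,xx=np.mgrid[:420,:560];m=m&((xx-near[0])**2+(yy-near[1])**2<r*r);pts=np.c_[xx[m],yy[m]].astype(np.float32)
    h=cv2.convexHull(pts);return cv2.fitEllipse(h)[0],len(pts)
st,im=load('w_fix');H=cv2.cvtColor(im,cv2.COLOR_RGB2HSV).astype(int);h,s,v=[H[...,i] for i in range(3)]
red=((h<8)|(h>172))&(s>130)&(v>80)
c,n=blob(red,(343,171),30);print('bearing',c,n,unproj(c,57,'wrist',st))
g=(h>45)&(h<85)&(s>120);c,n=blob(g,(518,207),28);print('green',c,n,unproj(c,63,'wrist',st))
cream=(h>18)&(h<32)&(s>25)&(v>110)
cream[:,:215]=0;cream[:,385:]=0;cream[:95]=0;cream[215:]=0
ys,xs=np.nonzero(cream);hull=cv2.convexHull(np.c_[xs,ys].astype(np.float32))
q=cv2.approxPolyDP(hull,6,True)[:,0];print('hull',q.tolist())
print(np.round(unproj(q,36,'wrist',st),1).tolist())
dark=(v<45);sub=np.zeros_like(dark);sub[125:172,190:213]=1
ys,xs=np.nonzero(dark&sub);print('grip px',xs.min(),xs.max(),ys.min(),ys.max(),unproj([[xs.mean(),ys.mean()]],45,'wrist',st))
# tray
st,im=load('w_tray');H=cv2.cvtColor(im,cv2.COLOR_RGB2HSV).astype(int);h,s,v=[H[...,i] for i in range(3)]
b=(h>100)&(h<125)&(s>130)&(v>50);b[:,:200]=0;b[:,370:]=0;b[220:]=0
ys,xs=np.nonzero(b);q=cv2.approxPolyDP(cv2.convexHull(np.c_[xs,ys].astype(np.float32)),6,True)[:,0]
print('tray',q.tolist(),np.round(unproj(q,20,'wrist',st),1).tolist(),np.round(unproj(q,0,'wrist',st),1).tolist())
r=(h>12)&(h<32)&(s>60)&(v>120);c,n=blob(r,(320,174),25);print('race',c,n,unproj(c,21,'wrist',st))
st,im=load('w_fix');a=cv2.resize(im[0:215,190:400],None,fx=2.7,fy=2.7,interpolation=cv2.INTER_CUBIC)
sc=cv2.cvtColor(cv2.imread('pics/scene0.png'),cv2.COLOR_BGR2RGB)[200:310,210:350]
save('crop1',np.hstack([a[:,:],np.zeros((a.shape[0],5,3),np.uint8)])); save('crop2',cv2.resize(sc,None,fx=5,fy=5,interpolation=cv2.INTER_CUBIC))
E
```

```text
bearing (342.78802490234375, 171.2515869140625) 501 [[545.06573922 -59.86163572  57.        ]]
green (514.4850463867188, 204.9542999267578) 722 [[ 507.08541303 -259.49903665   63.        ]]
hull [[375.0, 117.0], [361.0, 206.0], [227.0, 193.0], [232.0, 103.0]]
[[605.3, -97.9, 36.0], [498.8, -88.3, 36.0], [515.0, 77.8, 36.0], [620.6, 67.5, 36.0]]
grip px 196 212 138 159 [[569.97251026 101.32700968  45.        ]]
tray [[362.0, 93.0], [348.0, 215.0], [211.0, 207.0], [211.0, 84.0]] [[571.4, 215.2, 20.0], [414.1, 224.4, 20.0], [425.1, 410.8, 20.0], [581.7, 402.1, 20.0]] [[573.0, 210.8, 0.0], [408.5, 220.4, 0.0], [420.0, 415.3, 0.0], [583.8, 406.2, 0.0]]
race (320.7367858886719, 174.463134765625) 266 [[469.85130783 263.41024176  21.        ]]
```

View pics/crop2.png

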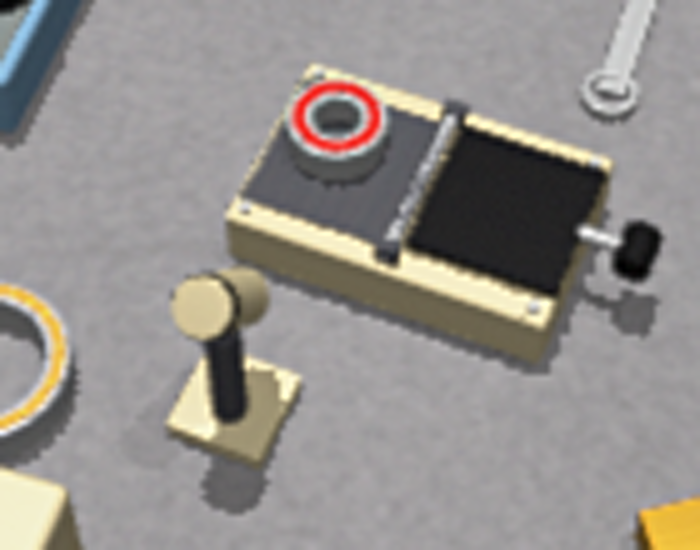

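View pics/crop1.png

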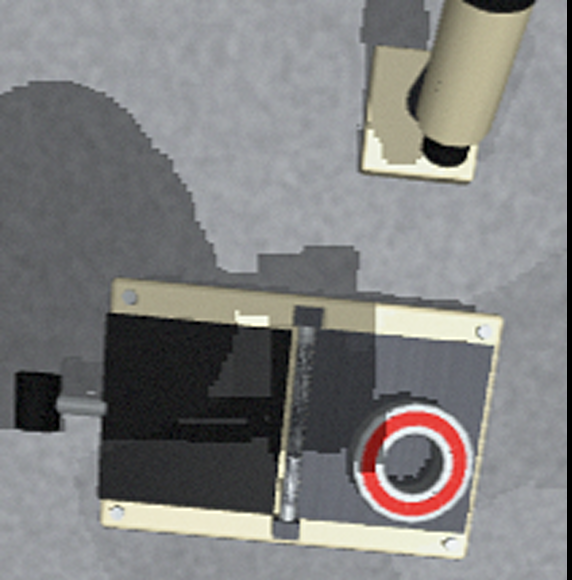

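The crops show the probe head overhanging toward the bed's far edge. A grasp closed along fixture x would swing the body into it. The bearing sits at about (-10,-51) in the fixture, so I'll close at about 47° to clear both the hinge and the probe.

```bash
cat > pose.py <<'E'
import numpy as np
FIX=np.array([559.9,-10.4]);YAW=-0.093
TRAY=np.array([497.8,313.0]);TY=-0.057
def loc(o,yaw,x,y): c,s=np.cos(yaw),np.sin(yaw);return o+[c*x-s*y,s*x+c*y]
E
python3 - <<'E'
from h import *; from pose import *
q=down(-0.844)
bot.move_gripper(62,25)
bot.move_ptp([544.5,-60.5,170],q)
st,im=shot('w_b');H=cv2.cvtColor(im,cv2.COLOR_RGB2HSV).astype(int);h,s,v=[H[...,i] for i in range(3)]
red=((h<8)|(h>172))&(s>130)&(v>80)
p=proj([544.5,-60.5,57],'wrist',st)[0];print('expected px',p)
yy,xx=np.mgrid[:420,:560];m=red&((xx-p[0])**2+(yy-p[1])**2<60**2)
e=cv2.fitEllipse(cv2.convexHull(np.c_[xx[m],yy[m]].astype(np.float32)));print(e)
b=unproj(e[0],57,'wrist',st)[0];print('bearing',b,m.sum())
print(bot.read_state()['t'],bot.read_state()['joint_pos'])
if m.sum()>300 and np.hypot(*(b[:2]-[544.5,-60.5]))<5:
    b[:2]=(b[:2]+[544.5,-60.5])/2
    bot.line_to([b[0],b[1],65],200); bot.line_to([b[0],b[1],43],70)
    print(bot.read_state()['contact_force'])
    bot.move_gripper(40,25); s=bot.read_state();print(s['width'],s['finger_force'],s['contact_force'],s['t'])
    bot.line_to([b[0],b[1],58],60); s=bot.read_state();print(s['width'],s['contact_force'],s['t'])
E
```

```text
expected px [283.47270409 208.01590487]
((283.0452575683594, 207.72039794921875), (51.09037780761719, 52.717098236083984), 89.08773040771484)
bearing [544.94003724 -60.45115049  57.        ] 970
4.8667 [ 2.47453908e-01  1.94991979e-01 -3.48855743e-01  4.57328586e-04
 -1.02519494e+00  4.82150379e-01]
[ 0.99101818 -0.09242652 -0.20872145]
51.68531955713659 25.000133444555104 [ 0.78903282 -0.11057861  0.52079243] 6.3667
51.61204224900502 [-0.9488487  -0.14958753 -1.23709254] 6.7667
```

```bash
python3 - <<'E'
from h import *; from pose import *
p=bot.read_state()['tcp_pos']
bot.line_to([p[0],p[1],140],200)
t=loc(TRAY,TY,0,43);q=down(TY-np.pi/2);print(t)
bot.move_ptp([t[0],t[1],110],q)
s=bot.read_state();print(s['width'],s['joint_pos'],s['contact_force'],s['t'])
bot.line_to([t[0],t[1],40],150);bot.line_to([t[0],t[1],15],50);bot.pause(.15)
f0=bot.read_state()['contact_force'][2];z=15
while z>9.5:
    z-=.5;bot.line_to([t[0],t[1],z],15);f=bot.read_state()['contact_force'][2]
    if f-f0>1.2:break
print('contact',z,f0,f)
bot.move_gripper(64,25);bot.pause(.1)
bot.line_to([t[0],t[1],60],150);bot.line_to([t[0],t[1],130],300)
s,im=shot('w_placed');H=cv2.cvtColor(im,cv2.COLOR_RGB2HSV).astype(int);h,ss,v=[H[...,i] for i in range(3)]
m=((h<8)|(h>172))&(ss>130)&(v>80);ys,xs=np.nonzero(m)
e=cv2.fitEllipse(cv2.convexHull(np.c_[xs,ys].astype(np.float32)));print(e,unproj(e[0],26,'wrist',s),t,s['t'])
E
```

```text
[500.249673   355.93016541]
51.587327275587505 [ 9.35202056e-01  3.56550667e-01 -2.78517783e-01  4.34392190e-05
 -9.36809802e-01 -9.92251796e-01] [ 0.43241711 -0.66100876 -1.38574866] 8.875
contact 14.0 -1.878696798320291 -0.6107723675843919
((283.2653503417969, 209.33360290527344), (52.54491424560547, 54.14297103881836), 86.60604858398438) [[499.6444736  355.70431649  26.        ]] [500.249673   355.93016541] 12.2333
```

View pics/w_placed.png

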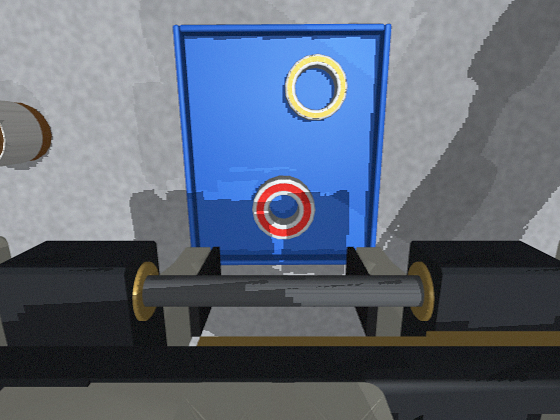

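The bearing lies flat at px (283,209), 0.6 mm from its target and clear of the race. Next is the plate grip.

```bash
python3 - <<'E'
from h import *; from pose import *
g=loc(FIX,YAW,0,113)
q=down(YAW-np.pi/2)
for a in np.linspace(0,np.pi,7):
    p=loc(FIX,YAW,0,113*np.cos(a));j=bot.solve_ik([p[0],p[1],23+113*np.sin(a)],q);print(None if j is None else np.round(j,2))
bot.move_gripper(46,20)
bot.move_ptp([g[0],g[1],120],q)
s,im=shot('w_grip');print(g,proj([g[0],g[1],42],'wrist',s),s['t'])
E
```

```text
[ 0.51  0.41 -0.44  0.   -0.72 -0.61]
[ 0.49  0.33 -0.4   0.   -0.84 -0.58]
[ 0.43  0.27 -0.37  0.   -0.93 -0.52]
[ 0.33  0.25 -0.37  0.   -0.95 -0.42]
[ 0.23  0.26 -0.39  0.   -0.92 -0.32]
[ 0.16  0.31 -0.43  0.   -0.83 -0.25]
[ 0.13  0.39 -0.48  0.   -0.7  -0.22]
[570.39385783 102.11168361] [[282.42974451 218.50821568]] 13.8833
```

View pics/w_grip.png

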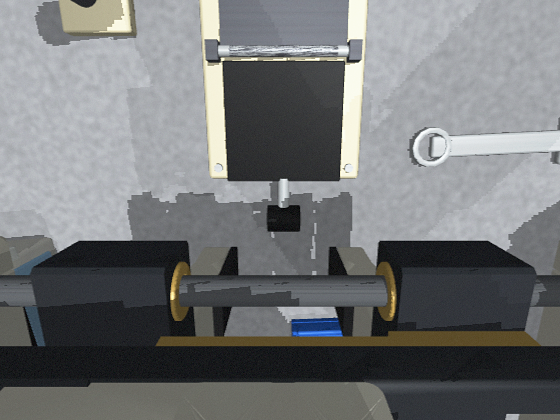

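The picture shows the roll at (284,218) against a predicted (282.4,218.5), so I shift the fixture about 1 mm in x. The hinge is at row 50, and the yaw looks right.

```bash
sed -i 's/559.9,-10.4/558.8,-10.4/' pose.py; python3 - <<'E'
from h import *; from pose import *
st,_=load('w_grip');print('hinge',unproj([283.5,50],45,'wrist',st)[0],'roll',unproj([284,218],44,'wrist',st)[0])
q=down(YAW-np.pi/2);g=loc(FIX,YAW,0,113)
bot.line_to([g[0],g[1],60],200,ori=q);bot.line_to([g[0],g[1],23],80)
bot.move_gripper(15,20);s=bot.read_state();print(s['width'],s['finger_force'],s['contact_force'],s['t'])
if s['width']>20:
  for a in np.radians(np.arange(10,171,10)):
    p=loc(FIX,YAW,0,113*np.cos(a));bot.line_to([p[0],p[1],23+113*np.sin(a)],110)
    s=bot.read_state();print(round(np.degrees(a)),round(s['width'],1),np.round(s['contact_force'],1),round(s['t'],2))
    if s['width']<20 or np.abs(s['contact_force']).max()>30:break
E
```

```text
hinge [559.228871   -10.81096465  45.        ] roll [569.1539089  101.24590529  44.        ]
23.907579037041835 19.99981999397278 [ 3.85784655 -2.15876056 -0.04422358] 15.4917
10 23.7 [ 5.5 -1.6  0.7] 15.82
20 23.8 [ 5.2 -2.2  0.5] 16.14
30 23.4 [ 4.4 -0.7  0.9] 16.47
40 23.5 [ 5.  -0.5  1.2] 16.79
50 23.7 [5.5 1.2 2.5] 17.12
60 24.2 [5.1 0.5 3.4] 17.44
70 23.6 [5.2 1.7 4.2] 17.77
80 23.8 [5.2 0.4 5.3] 18.09
90 23.7 [ 4.3 -0.1  5.5] 18.42
100 23.9 [ 4.9 -0.6  6.6] 18.74
110 23.9 [ 3.8 -2.4  5.8] 19.07
120 23.7 [ 5.2 -4.6  5.9] 19.39
130 23.9 [ 5.8 -5.5  5.2] 19.72
140 23.9 [ 6.1 -6.6  4.1] 20.04
150 24.0 [ 8.  -8.3  3.2] 20.37
160 24.0 [ 6.9 -8.8  1.3] 20.69
170 23.9 [ 8.5 -9.2  0.1] 21.02
```

```bash
python3 - <<'E'
from h import *; from pose import *
for a,dz in ((175,0),(180,0),(180,-1.5)):
    a=np.radians(a);p=loc(FIX,YAW,0,113*np.cos(a));bot.line_to([p[0],p[1],23+113*np.sin(a)+dz],40)
    s=bot.read_state();print(round(s['width'],1),np.round(s['contact_force'],1),round(s['t'],2))
bot.move_gripper(46,20)
p=loc(FIX,YAW,0,-116);bot.line_to([p[0],p[1],60],100);bot.line_to([p[0],p[1],150],250)
p=[p[0]-40,p[1]-60,260];bot.line_to(p,300)
bot.move_ptp([470,-235,230],down(0))
s,im=shot('w_con')
H=cv2.cvtColor(im,cv2.COLOR_RGB2HSV).astype(int);h,ss,v=[H[...,i] for i in range(3)]
for nm,m in(('green',(h>45)&(h<85)&(ss>110)&(v>50)),('red',((h<8)|(h>172))&(ss>130)&(v>60))):
    n,l,stt,c=cv2.connectedComponentsWithStats(m.astype(np.uint8))
    for i in range(1,n):
        if stt[i,4]>150:print(nm,stt[i],c[i],unproj(c[i],63,'wrist',s)[0])
print(s['t'])
E
```

```text
24.3 [  7.1 -10.1   1.5] 21.42
23.9 [  6.6 -10.5  -0. ] 21.82
23.9 [  6.2 -10.7   1.4] 22.07
green [535   0  25  32 704] [548.20738636  15.21164773] [ 629.3525834  -464.38752143   63.        ]
green [302 145  33  33 859] [317.75203725 160.87427241] [ 503.4728481  -267.71750625   63.        ]
green [284 319  29  18 431] [297.57308585 328.56612529] [ 317.32569641 -250.31696066   63.        ]
red [399 143  36  34 949] [416.4625922  159.19599579] [ 505.11215417 -363.1330158    63.        ]
25.8833
```

View pics/w_con.png

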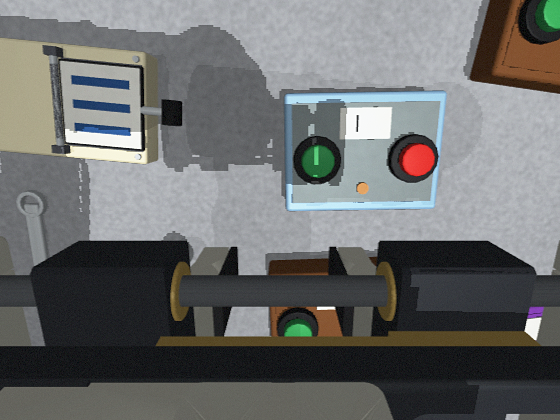

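The plate lies flat with its white striped face up. The green button is at (318,161), 95.4 mm from the red one as expected. Next I press it.

```bash
python3 - <<'E'
from h import *
x,y=503.4,-268
bot.move_gripper(0,20);bot.move_ptp([x,y,85],down(0));bot.line_to([x,y,66],80)
f0=bot.read_state()['contact_force'].copy() if hasattr(bot.read_state()['contact_force'],'copy') else bot.read_state()['contact_force']
z=66
while z>53:
    z-=1;bot.line_to([x,y,z],20);bot.pause(.05);s=bot.read_state();f=s['contact_force'][2]-f0[2];print(z,round(s['tcp_pos'][2],1),round(f,1))
    if f>14:break
bot.pause(.4);print(bot.read_state()['contact_force'])
bot.line_to([x,y,85],80);bot.line_to([x-20,y,220],300)
s,im=shot('w_end');save('top_end',bot.camera('top'));print(bot.read_state()['t'])
E
```

```text
65 65.5 1.3
64 64.2 1.3
63 63.1 1.3
62 62.1 3.0
61 61.3 4.3
60 61.2 10.9
59 61.0 19.7
[-1.91433041  6.00839754 20.51057856]
31.575
```

The hard stop came at 61 mm, where a fully pressed button would be about 57. The closed fingers are 42 mm wide, so they may be resting on the collar. I'll look closely.

```bash
python3 - <<'E'
from h import *
s,im=load('w_end');p=proj([503.4,-268,60],'wrist',s)[0].astype(int);print(p)
a=im[max(p[1]-45,0):p[1]+45,p[0]-60:p[0]+60]
s2,im2=load('w_con');b=im2[160-45:160+45,318-60:318+60]
sc=bot.camera('scene');save('sc_end',sc);q=proj([503.4,-268,60],'scene')[0].astype(int)
c=sc[q[1]-45:q[1]+45,q[0]-60:q[0]+60]
w=proj([558,-30,45],'scene')[0].astype(int);d=sc[w[1]-45:w[1]+45,w[0]-60:w[0]+60]
R_=lambda x:cv2.resize(x,(400,300),interpolation=cv2.INTER_CUBIC)
save('btn',np.clip(1.5*np.vstack([np.hstack([R_(a),R_(b)]),np.hstack([R_(c),R_(d)])]).astype(float),0,255).astype(np.uint8))
E
```

```text
[283 175]
```

View pics/btn.png

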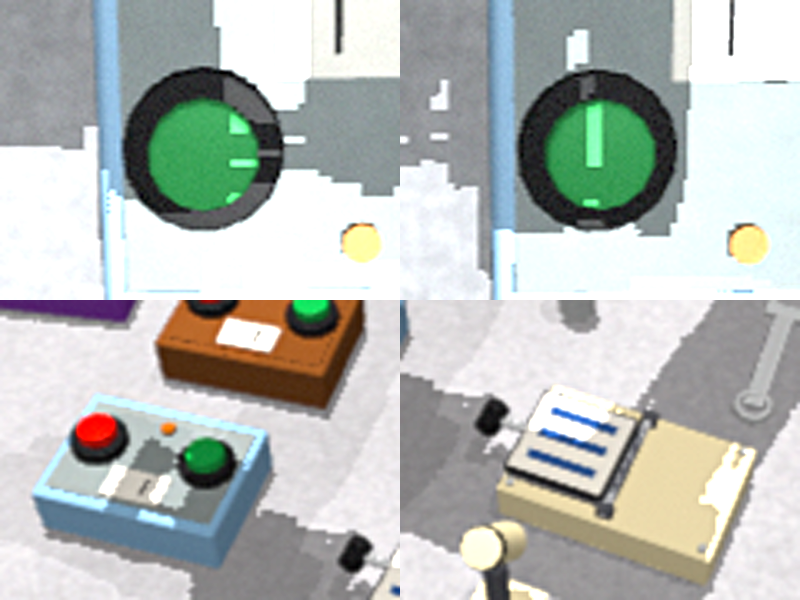

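The collar isn't clearly proud of the button, so I'll press again using one open finger centred on the button. That way nothing else can touch, and I can log the force profile from well above.

```bash
python3 - <<'E'
from h import *
bot.move_gripper(50,20);w=bot.read_state()['width']
x,y=503.4,-267.8+w/2+9.5
bot.move_ptp([x,y,85],down(0));bot.line_to([x,y,70],80);bot.pause(.2)
f0=np.mean([bot.read_state()['contact_force'][2]]);z=70;print(w,f0)
while z>52:
    z-=1;bot.line_to([x,y,z],20);bot.pause(.05);s=bot.read_state();f=s['contact_force'][2]-f0;print(z,round(s['tcp_pos'][2],1),round(f,1))
    if f>20:break
bot.pause(.3);bot.line_to([x,y,90],80);print(bot.read_state()['t'])
E
```

```text
49.95742958186179 0.08953616278037779
69 69.0 0.1
68 67.9 -0.3
67 67.1 1.5
66 66.1 1.8
65 65.1 3.1
64 64.0 2.6
63 63.1 3.3
62 62.1 5.0
61 61.2 6.6
60 61.0 13.2
59 60.8 21.6
37.8917
```

Contact came at 67.2 and the hard stop at 61.2. That is exactly 6 mm of travel reaching about 5–6 N, so the button was fully pressed and the tool height simply reads about 4 mm high. Now I retreat and hand in.

```bash
python3 - <<'E'
from h import *
p=bot.read_state()['tcp_pos'];bot.line_to([p[0],p[1],230],250);bot.pause(.3);s=bot.read_state();print(s['t'],s['contact_force'])
print(bot.close_job())
E
```

```text
38.9 [-0.29124314 -0.30425434 -0.25825482]
the job is handed in; nothing more can be done
None
```

The job is handed in at 38.9 s: the bearing lies flat in the tray beside the ring, the plate is turned over with its striped face up, and the green button was pressed fully (twice, because I repeated the press to confirm its 6 mm travel).

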